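# Click the test box selector round to the green plug and start the test

### The arm

A 7-joint arm with a two-finger parallel gripper is mounted at the origin on a cart in front of the work surface, level with it; the furniture and walls round the work are solid. World frame = base frame: x ahead of the robot, y to its left, z up, the work surface at z = 0. Lengths are in m, angles in rad, forces in N, time in s.
With the tool pointing down it reaches from about 0.425 to 0.925 m from the base axis. Payload 6.8 kg.
Tool frame: the origin (TCP) lies between the finger pads; the fingertips stand 14 mm ahead of it and the grasp point (between the pads) lies 5 mm behind it; z points along the fingers, y is the line along which they close (so a half turn about z gives the same grasp; the last joint's range is limited). The gripper opens to 85 mm and grips with 20 to 120 N. Pads are 22 mm wide; open, the fingers measure 114 mm over their backs; the gripper's body (76 mm by 85 mm) begins 54 mm behind the grasp point. The pads swing forward as they close: fully open they stand 13 mm farther back than shut.
Start: joints at [-1.436, 0.477, 0.022, 1.555, -0.011, 1.109, -0.083], TCP at [0.162, 0.655, 0.245] pointing down, gripper open.
Joint ranges: [-2.96, 2.96], [-0.34, 2.1], [-1.41, 1.46], [0.24, 2.44], [-1.37, 4.51], [0.17, 1.92], [-2.96, 2.96]. Speed limits (rad/s): [2.39, 2.39, 3.14, 3.14, 3.14, 3.14, 3.14].

### API

Orientations are given as a rotation vector (axis times angle).
In Python, from bench import r, eyes, ticket gives the robot as it stands. The module is installed in compiled form; this text tells all that it offers.
- The arm moves only by the tool arm_command, never from a script. Its argument "plan" is text: rows parted by semicolons, each of 4 numbers parted by spaces: the shift along the tool's x, y, z in m, then the turn about the tool's z in degrees. In form: tx ty tz yaw; .... A call has 1 to 20 rows; each row shifts and turns the commanded pose from where the row before left it, along the tool's axes as they then stand; what a row does not reach is not made up. A row lasts 1/8 s, in which the tool goes at most 62.5 mm and 10.7 degrees, less where a joint would pass 70% of its speed; a pose out of reach is approached as far as the arm can. A call is refused whole if a number of a shift passes 0.0625 or a number of a turn 10.7, either way. A call with a gripper value outside its range is refused whole. "hand" is the closure, from -1 (fully open) to 1 (shut), set as the call begins (left out, the last holds). The fingers move at their own pace and stop on an object; "grip_force" is the grip in N (left out, the last holds). Time passes only in rows, so rows that do not move let the fingers close. It gives the time, the measured TCP pose, the force, the opening and the grip force at its end, in the units of the state.
- r.get_obs(): the state, without advancing time (a new reading comes with each control period).
- eyes.grab_frame(name): name is "side" or "top" or "wrist"; returns (picture, depth): 384x512x3 uint8, red, green, blue; 384x512 float32, m along the optical axis (not along the pixel's ray), 0 where there is no reading.
- eyes.calibration(name): a dict with "fov_y" (degrees; the focal length in pixels is half the picture's height over the tangent of half this angle, whatever the lens; pixels are square), "cx", "cy" (the principal point, pixels), "k1" (the pictures are not rectified: a ray, as slopes to the right and down, at radius r is drawn at 1 + k1 r^2 times it, then the intrinsics apply), "origin" and "attitude" of the camera in the world; the wrist camera has in their place "tool_from_camera" (4x4, takes a point from camera to tool coordinates, whose origin is the TCP and whose axes are the flange's). Camera axes: x right, y up, looking along -z (the intrinsics and any distortion apply to the point x, -y, -z); pixel columns grow to the right and rows downward; lengths in m; the calibration is good to about 2 mm. A picture is of the moment at which its call begins: read the wrist's pose just before it. calibration takes no time and is no camera call.
- ticket.hand_in(): hands the job in; it is judged then, once.
The state is a dict: "clock": time; "joints": joint angles; "qvel": joint speeds; "tau": joint torques, N m; "tcp_pos": TCP position; "orientation": TCP orientation; "contact_force": force on the tool from outside, world axes, zero at the start; "moment": the same for the moment, N m; "grip_width": finger opening in m; "gripper_force": force on a finger pad.
Only numpy, scipy, OpenCV 4.12 (cv2) and the standard library are available. Lean on these libraries where they do the work, as an engineer would, in place of code of your own. Each camera call takes 0.05 s, during which the arm holds its last target. There are 200 camera calls.

### The job

The red selector on the grey test box clicks from position to position. Push it clockwise with a fingertip, without pinching it, click by click until it points at the green plug and sits in that click, and do not let it run past. Only then press the blue start button fully down and let it come up again; be gentle with the selector, and leave the tin, pen, screwdriver and pliers around the box where they lie.

Things in the scene. Friction and masses are not known exactly. Their poses are not given: they have to be found in the camera images.
- test_box: grey bench test box, fixed to the bench, 170 (x) x 250 (y) x 68 mm high; origin at the centre of its underside; x points away from the robot at yaw 0, y left, z up. Flat top panel at z 68 mm; on it the selector dial at x 0, y +50 mm, the blue button at x -35, y -75 mm, a dark display nearly flush.
- dial_center (a point): the selector's axis of rotation at the panel surface (68 mm above the bench); axes as the test box
- selector (a joint): angle of the red selector handle, rad, growing clockwise seen from above: 8 click positions 25 degrees (0.4363 rad) apart, 0 to 3.054. Clearly past half-way it snaps on by itself, and stays where left. A click takes about 0.15 N m (4 to 5 N at 34 mm out). It starts near one of the first three. At 0 it points 87.5 degrees to the left of the box's +x, at 3.054 87.5 to the right.
- pointer (a point): point in the handle's nose, 45 mm from the axis, 16 mm above the panel; x axis outwards along the handle, z up. The handle is a red bar 12 mm wide, white line on top, 4 to 28 mm above the panel, from the axis to 48 mm out on the nose side only, on a hub of radius 17 mm, 24 mm high. In the right position its x axis points straight at the green plug.
- green_plug: round green plug, 11 mm across, standing 5 mm above the panel, 65 mm from the selector's axis, beside position 5, 6 or 7; it marks the position to be set. Origin at the centre of its underside. Fixed.
- white_plug_a: the same plug in white, beside another of the positions 5, 6, 7; fixed
- white_plug_b: the same plug in white, beside the remaining one of the positions 5, 6, 7; fixed
- start_button (a joint): travel of the blue start button, m: 0 up, 0.006 fully down; a spring button that needs 5 N when fully down and comes up again by itself
- start_button_top (a point): centre of the top face of the blue round button (28 mm across) when up, 22 mm above the panel; it is pressed straight down. It stands in a black housing.
- flux_tin: loose white round tin, 52 mm across, 22 mm high, left of the box; leave alone
- marker_pen: loose black and white pen, 126 mm long, in front of the box; leave alone
- driver_4: loose green screwdriver with yellow end, 151 mm long, right of the box; leave alone
- pliers_b: loose red pliers, 124 mm long, behind the box; leave alone

How it is judged:
On the way, in this order (a step that is already met when the one before it is completed fails the run):
1. the selector sits in the click position at the green plug (y of green_plug in the frame of pointer between -0.009 and 0.009 m and x of green_plug in the frame of pointer above 0 m), for 0.3 s.
2. the start button is pressed fully down with the selector at the green plug (all of step 1 and value of joint start_button above 0.0045 m), for 0.02 s.
At the end, for the whole second after the job is handed in: The selector rests pointing at the green plug (within 8 degrees: plug less than 9 mm off the handle's line), after the start button has been pressed at least 4.5 mm, and the button is up again (below 1.5 mm) (all of step 1 and velocity of joint selector between -0.1 and 0.1 rad/s and value of joint start_button below 0.0015 m); the robot touches nothing.
It fails at once if the selector runs past the green plug by more than half a click (y of green_plug in the frame of pointer above 0.0165 m).
It fails at once if the start button is pressed while the selector is not at the green plug (not (y of green_plug in the frame of pointer between -0.009 and 0.009 m and x of green_plug in the frame of pointer above 0 m) and value of joint start_button above 0.003 m).
It fails at once if the selector is pinched or forced (more than 20 N from the fingers) (contact force between the fingers and selector above 20 N).
It fails at once if the tin, pen, screwdriver or pliers is moved more than 20 mm or lifted (distance of any of flux_tin, marker_pen, driver_4, pliers_b from where it was at the start of the episode above 0.02 m).
It also fails if it takes over 48 s, if anything falls off the work surface, if the arm or the gripper's body presses on something with over 40 N, if the wrist force passes 120 N, or if a joint passes its speed limit or range.

## Working session

There is one attempt and no reset: what is moved stays moved. The work goes in short steps, Python scripts to look and compute and a tool call to move; the robot and the scene stay as the last step left them, time stands still between calls to the robot, and variables do not carry over. Pictures are saved under pics/ and viewed, at most 12 in all, crops included, and the job is handed in when it is done.

Besides the shell and the picture viewer there is one more tool, called after "Call:" as name(argument=value, ...) on one line, values as JSON. arm_command: Moves the arm, as the interface text tells. Its arguments: {"type":"object","properties":{"plan":{"type":"string"},"hand":{"type":"number"},"grip_force":{"type":"number"}},"required":["plan"]}

```bash
mkdir -p pics; cat > h.py <<'E'
import numpy as np, cv2
from scipy.spatial.transform import Rotation as R
from bench import r, eyes, ticket
def rot(a):
    a=np.array(a,float)
    if a.shape==(3,3): return a
    return (R.from_rotvec(a) if a.size==3 else R.from_quat(a)).as_matrix()
def campose(n,c,obs=None):
    if 'origin' in c: return rot(c['attitude']),np.array(c['origin'])
    T=np.array(c['tool_from_camera']);W=rot(obs['orientation'])
    return W@T[:3,:3],W@T[:3,3]+np.array(obs['tcp_pos'])
def rays(n,uv,obs=None):
    c=eyes.calibration(n);f=192/np.tan(np.radians(c['fov_y'])/2)
    K=np.array([[f,0,c['cx']],[0,f,c['cy']],[0,0,1.]])
    s=cv2.undistortPoints(np.array(uv,float).reshape(-1,1,2),K,np.array([c['k1'],0,0,0.])).reshape(-1,2)
    Rm,o=campose(n,c,obs)
    return o,np.c_[s[:,0],-s[:,1],-np.ones(len(s))]@Rm.T
def onplane(n,uv,z,obs=None):
    o,d=rays(n,uv,obs); return o+d*((z-o[2])/d[:,2])[:,None]
def atdepth(n,uv,dep,obs=None):
    o,d=rays(n,uv,obs); return o+d*np.array(dep)[:,None]
E
python3 - <<'E'
from h import *
o=r.get_obs();print(o)
for n in('top','side','wrist'):
    print(n,eyes.calibration(n))
p,d=eyes.grab_frame('top');cv2.imwrite('pics/top0.png',p[:,:,::-1]);np.savez('top0.npz',p=p,d=d)
p,d=eyes.grab_frame('side');cv2.imwrite('pics/side0.png',p[:,:,::-1]);np.savez('side0.npz',p=p,d=d)
E
```

```text
{'clock': 0.0, 'joints': array([-1.43611805,  0.47782657,  0.02238564,  1.5564658 , -0.01150696,
        1.10926746, -0.08309488]), 'qvel': array([-0.00011842, -0.00011726, -0.00050214,  0.00078045,  0.00221925,
       -0.00036607,  0.00147945]), 'tau': array([-4.23626243e-04, -5.96452618e+01,  1.60769664e+00, -2.81183749e+01,
        1.25019587e-02,  9.57153534e-03, -1.38143014e-05]), 'tcp_pos': array([0.16217276, 0.65464723, 0.24430276]), 'orientation': array([-3.80437655e-01, -3.11840022e+00,  2.88553869e-03]), 'contact_force': array([-0.20316111,  0.98393013, -0.28062499]), 'moment': array([-0.01835451,  0.01937625, -0.02842509]), 'gripper_force': 0.0, 'grip_width': 0.08574805507510667}
top {'fov_y': 42.041321825544514, 'cx': 258.9098872710165, 'cy': 193.7919092773691, 'k1': 0.053027824442048614, 'origin': array([5.17756239e-01, 4.31167021e-04, 1.07832786e+00]), 'attitude': array([ 0.07508524, -0.05681084, -1.58296434])}
side {'fov_y': 51.22769687269727, 'cx': 255.39979433090434, 'cy': 201.01423354907283, 'k1': 0.04024864619834109, 'origin': array([ 0.42092909, -0.6916228 ,  0.58075475]), 'attitude': array([ 0.96249777, -0.09822402, -0.23963382])}
wrist {'fov_y': 68.74752155874049, 'cx': 259.95237607228904, 'cy': 188.5538721705245, 'k1': -0.06292692607041363, 'tool_from_camera': array([[ 3.78061984e-04,  9.47644676e-01,  3.19326519e-01,
         8.18872333e-02],
       [ 9.99999546e-01, -7.87882176e-05, -9.50120203e-04,
        -7.57387459e-04],
       [-8.75217184e-04,  3.19326733e-01, -9.47644275e-01,
        -1.30037180e-01],
       [ 0.00000000e+00,  0.00000000e+00,  0.00000000e+00,
         1.00000000e+00]])}
```

View pics/top0.png

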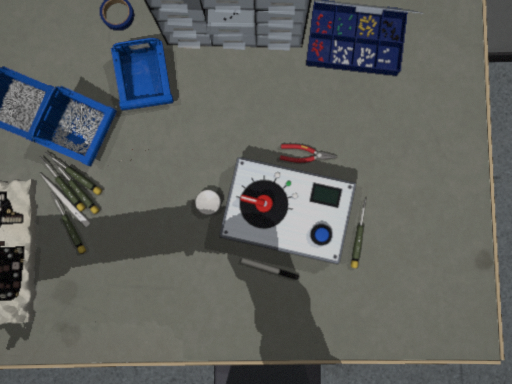

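View pics/side0.png

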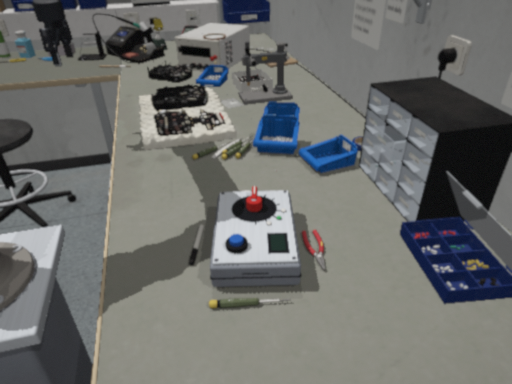

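The top view shows the box at about (288,210). The dial is at (264,203) with the handle pointing left, the green plug is at (288,183) and the button at (320,234).

```bash
python3 - <<'E'
from h import *
z=np.load('top0.npz');p=z['p'];d=z['d']
hsv=cv2.cvtColor(p,cv2.COLOR_RGB2HSV)
def cen(m,roi):
    x0,y0,x1,y1=roi;M=np.zeros(m.shape,np.uint8);M[y0:y1,x0:x1]=m[y0:y1,x0:x1]
    n,l,s,c=cv2.connectedComponentsWithStats(M);i=1+np.argmax(s[1:,4]);return c[i],s[i],l==i
H,S,V=[hsv[...,i] for i in range(3)]
red=((H<10)|(H>170))&(S>120)&(V>80); grn=(H>45)&(H<85)&(S>90); blu=(H>100)&(H<130)&(S>130)&(V>80)
cg,sg,_=cen(grn,(275,172,305,198)); cb,sb,_=cen(blu,(305,220,340,250)); cr,sr,mr=cen(red,(225,180,300,225))
print(cg,sg,cb,sb,cr,sr)
G=onplane('top',[cg],.073)[0];B=onplane('top',[cb],.090)[0]
print('G',G,'B',B)
# box panel by depth: points at z~.068
vv,uu=np.mgrid[140:280,205:370];uv=np.c_[uu.ravel(),vv.ravel()]
P=atdepth('top',uv,d[140:280,205:370].ravel())
k=(P[:,2]>.06)&(P[:,2]<.08);print(np.median(P[k,2]))
m=np.zeros(d.shape,np.uint8);m[uv[k,1],uv[k,0]]=1
c=max(cv2.findContours(m,0,2)[0],key=cv2.contourArea)
W=onplane('top',c.reshape(-1,2),.068)[:,:2].astype(np.float32)
rc=cv2.minAreaRect(W);print(rc,cv2.boxPoints(rc))
(cx,cy),(w,h),a=rc
bp=cv2.boxPoints(rc);e=[bp[1]-bp[0],bp[2]-bp[1]];y=max(e,key=np.linalg.norm);y=y/np.linalg.norm(y);y*=np.sign(y[1]);x=np.array([y[1],-y[0]])
print('yaw',np.degrees(np.arctan2(x[1],x[0])))
C=np.array([cx,cy]);D=C+.05*y;print('dial',D,'btn',C-.035*x-.075*y,'plugdist',np.linalg.norm(G[:2]-D))
v=G[:2]-D;th=lambda v:np.degrees(np.arctan2(v@y,v@x));print('plug angle left of x',th(v), 'pos',(87.5-th(v))/25)
ys,xs=np.nonzero(mr);Rp=onplane('top',np.c_[xs,ys],.095)[:,:2]-D
far=Rp[np.linalg.norm(Rp,axis=1)>.022];m=far.mean(0);print('handle angle',th(m),np.linalg.norm(far,axis=1).max(),(87.5-th(m))/25)
cv2.imwrite('pics/c.png',cv2.resize(p[140:280,205:370,::-1],None,fx=4,fy=4,interpolation=2))
E
```

```text
[288.26666667 182.93333333] [287 181   4   5  15] [321.4382716 234.4382716] [315 228  14  14 162] [260.20138889 202.27777778] [241 195  32  18 288]
G [ 0.6235089  -0.04803625  0.073     ] B [ 0.51898126 -0.1105499   0.09      ]
0.0689722309195463
((0.570624828338623, -0.04535958170890808), (0.24839147925376892, 0.16751253604888916), 76.58001708984375) [[ 0.4603313  -0.1467254 ]
 [ 0.6232699  -0.1856029 ]
 [ 0.68091834  0.05600624]
 [ 0.51797974  0.09488374]]
yaw -13.4199705
dial [0.58222918 0.00327517] btn [ 0.51917398 -0.11018867] plugdist 0.06585497679880788
plug angle left of x -37.76356687137472 pos 5.010542674854989
handle angle 88.2954073551098 0.04474321139891812 -0.03181629420439208
```

View pics/c.png

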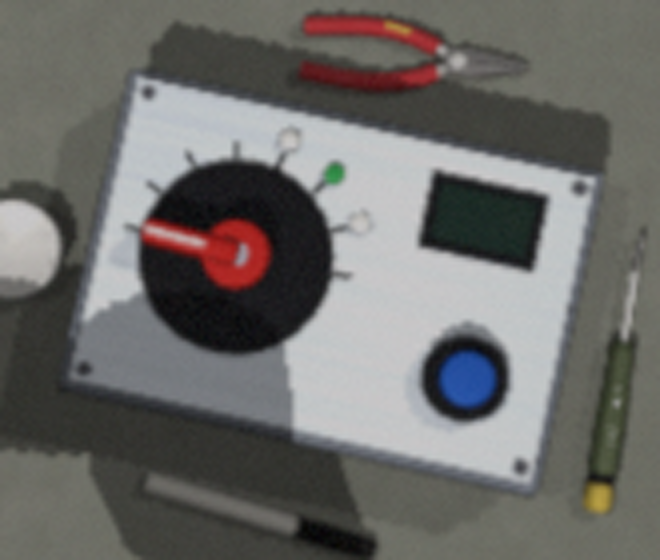

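The panel geometry is consistent: plug radius 65.9 mm, plug at index 5.01, handle at index 0. I'll push in five clicks with the shut fingers, keeping tool x radial.

```bash
cat > plan.py <<'E'
from h import *
D=np.array([.5822,.0033]);YB=-13.42
def state():
    o=r.get_obs();W=rot(o['orientation']);return np.array(o['tcp_pos']),W,o
def go(target,ang,n):
    """rows for straight move to target xyz, tool x at world angle ang(deg)"""
    p,W,o=state();a0=np.degrees(np.arctan2(W[1,0],W[0,0]))
    dy=(a0-ang+180)%360-180
    rows=[];d=(np.array(target)-p)/n
    for i in range(n):
        t=np.radians(a0-dy*i/n);x=np.array([np.cos(t),np.sin(t),0]);y=np.array([np.sin(t),-np.cos(t),0])
        rows.append(f"{d@x:.4f} {d@y:.4f} {-d[2]:.4f} {dy/n:.2f}")
    print('; '.join(rows))
def pol(ang,rad,off):  # box angle left of +x; off = ccw offset from the handle line
    t=np.radians(ang+YB);return D+rad*np.array([np.cos(t),np.sin(t)])+off*np.array([-np.sin(t),np.cos(t)])
E
python3 - <<'E'
from plan import *
q=pol(87.5,.035,.036);print(q);go([*q,.17],87.5+YB,16)
E
```

```text
[0.55718108 0.04683221]
-0.0331 -0.0309 0.0047 5.75; -0.0360 -0.0275 0.0047 5.75; -0.0386 -0.0237 0.0047 5.75; -0.0408 -0.0197 0.0047 5.75; -0.0426 -0.0155 0.0047 5.75; -0.0439 -0.0112 0.0047 5.75; -0.0448 -0.0068 0.0047 5.75; -0.0453 -0.0022 0.0047 5.75; -0.0453 0.0023 0.0047 5.75; -0.0448 0.0068 0.0047 5.75; -0.0439 0.0113 0.0047 5.75; -0.0425 0.0156 0.0047 5.75; -0.0407 0.0198 0.0047 5.75; -0.0386 0.0238 0.0047 5.75; -0.0360 0.0275 0.0047 5.75; -0.0330 0.0310 0.0047 5.75
```

Call:
arm_command(plan="-0.033 -0.031 0.0047 5.75; -0.036 -0.0275 0.0047 5.75; -0.0385 -0.0235 0.0047 5.75; -0.041 -0.0195 0.0047 5.75; -0.0425 -0.0155 0.0047 5.75; -0.044 -0.011 0.0047 5.75; -0.045 -0.007 0.0047 5.75; -0.045 -0.002 0.0047 5.75; -0.045 0.0025 0.0047 5.75; -0.045 0.007 0.0047 5.75; -0.044 0.0115 0.0047 5.75; -0.0425 0.0155 0.0047 5.75; -0.0405 0.02 0.0047 5.75; -0.0385 0.024 0.0047 5.75; -0.036 0.0275 0.0047 5.75; -0.033 0.031 0.0047 5.75; 0 0 0 0; 0 0 0 0", hand=1, grip_force=20)

```text
clock: 2.35
tcp_pos: [0.5578, 0.0489, 0.1697]
orientation: [-2.506, -1.893, 0.001]
contact_force: [0.0, 1.6, -0.2]
grip_width: -0.0001
gripper_force: 0.0
```

```bash
python3 - <<'E'
from plan import *
p,W,o=state();print(o['clock'],p,W.round(3),o['joints'],o['grip_width'],o['contact_force'])
q=pol(87.5,.035,.036);go([*q,.14],87.5+YB,4)
im,d=eyes.grab_frame('wrist');cv2.imwrite('pics/w1.png',im[:,:,::-1])
E
```

```text
2.35 [0.55778088 0.04890814 0.16968225] [[ 0.273  0.962 -0.001]
 [ 0.962 -0.273  0.   ]
 [-0.    -0.001 -1.   ]] [-0.63222284  0.41845463  0.55584966  1.93489796 -0.28556819  0.86709906
 -0.20476866] -8.585597917875195e-05 [ 0.01991915  1.62786955 -0.21064571]
-0.0005 -0.0000 0.0074 0.02; -0.0005 -0.0000 0.0074 0.02; -0.0005 -0.0000 0.0074 0.02; -0.0005 -0.0000 0.0074 0.02
```

View pics/w1.png

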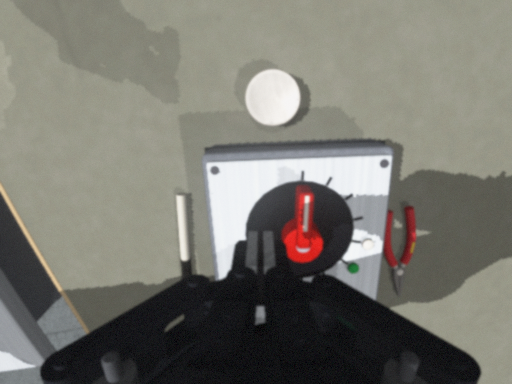

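The wrist view shows the handle pointing straight up the picture (hub at (303,240), nose at (305,185)). The shut fingertips are at about (260,240), to its left and clear of it. I'll cross-check the dial axis and handle line before going down.

```bash
python3 - <<'E'
from plan import *
p,W,o=state()
im=cv2.imread('pics/w1.png');h=cv2.cvtColor(im,cv2.COLOR_BGR2HSV);H,S,V=cv2.split(h)
m=((H<10)|(H>170))&(S>120)&(V>80);m[:,:275]=0;m[:,345:]=0;m[:170]=0;m[270:]=0
T=np.degrees
u=np.array([W[0,0],W[1,0]]);y=np.array([W[0,1],W[1,1]])
ys,xs=np.nonzero(m)
for z,lo,hi in((.095,182,212),(.092,225,270)):
    k=(ys>lo)&(ys<hi);P=onplane('wrist',np.c_[xs[k],ys[k]],z,o)[:,:2]
    L=np.c_[(P-p[:2])@u,(P-p[:2])@y];print(z,'toolx',L[:,0].min(),L[:,0].max(),'tooly',np.percentile(L[:,1],[1,50,99]))
print('dial in tool',(D-p[:2])@u,(D-p[:2])@y)
E
```

```text
0.095 toolx -0.00611029471566971 0.014722317204708124 tooly [0.02775776 0.03276495 0.04212871]
0.092 toolx -0.05608765658890268 -0.020698891939243312 tooly [0.01851877 0.03488818 0.05242907]
dial in tool -0.03784319134505502 0.03621266116686094
```

Call:
arm_command(plan="0 0 0.0165 0; 0 0 0.0165 0; 0 0 0.0165 0; 0 0 0.0165 0; 0 0.005 0 0; 0 0.005 0 0; 0 0 0 0; 0 0 0 0")

```text
clock: 3.4
tcp_pos: [0.5682, 0.0456, 0.1045]
orientation: [2.507, 1.892, 0.001]
contact_force: [-0.0, 0.7, 0.2]
grip_width: -0.0001
gripper_force: 0.0
```

```bash
cat >> plan.py <<'E'
def status(name=None):
    p,W,o=state();u=W[:2,0];y=W[:2,1]
    print('t',round(o['clock'],2),'tcp',p.round(4),'F',np.round(o['contact_force'],1),'q7',o['joints'][6].round(2),'dial in tool',(D-p[:2])@u,(D-p[:2])@y,'tool ang box',np.degrees(np.arctan2(u[1],u[0]))-YB)
    im,d=eyes.grab_frame('wrist')
    if name: cv2.imwrite(name,im[:,:,::-1])
    H,S,V=cv2.split(cv2.cvtColor(im,cv2.COLOR_RGB2HSV))
    m=((H<10)|(H>170))&(S>120)&(V>80);ys,xs=np.nonzero(m)
    P=onplane('wrist',np.c_[xs,ys],.094,o)[:,:2]-D;n=np.linalg.norm(P,axis=1);k=(n>.024)&(n<.055)
    v=P[k].mean(0);a=np.degrees(np.arctan2(v[1],v[0]))-YB
    print('handle box ang',a,'index',(87.5-a)/25,k.sum())
def arc(deg,n,c):
    s=np.radians(deg/n);M=np.array([[np.cos(s),-np.sin(s)],[np.sin(s),np.cos(s)]]);c=np.array(c)
    print(deg/n,(c-M@c).round(5))
E
python3 - <<'E'
from plan import *
status('pics/w2.png');arc(27.5,10,(-.0375,.0215));arc(25,10,(-.0375,.0205))
E
```

```text
t 3.4 tcp [0.5682 0.0456 0.1045] F [-0.   0.7  0.2] q7 -0.14 dial in tool -0.036821584593776005 0.025012605132063964 tool ang box 87.50245243548542
handle box ang 88.40756191687673 index -0.036302476675069216 745
2.75 [0.00099 0.00182]
2.5 [0.00086 0.00166]
```

View pics/w2.png

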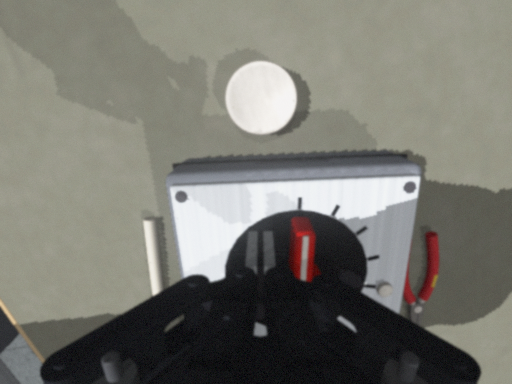

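The fingertips (247–275 px) and handle (from 291 px) are about 8 mm apart. I'll close the gap slowly until it touches.

Call:
arm_command(plan="0 0.002 0 0; 0 0.002 0 0; 0 0.002 0 0; 0 0.001 0 0; 0 0.001 0 0; 0 0 0 0; 0 0 0 0")

```text
clock: 4.32
tcp_pos: [0.5756, 0.0434, 0.1041]
orientation: [-2.507, -1.893, 0.0]
contact_force: [0.7, 0.6, 0.4]
grip_width: 0.0
gripper_force: 0.0
```

```bash
python3 - <<'E'
from plan import *
status('pics/w3.png');arc(2.5,1,(-.0365,.0165))
E
```

```text
t 4.33 tcp [0.5756 0.0434 0.1041] F [0.7 0.6 0.4] q7 -0.13 dial in tool -0.03674839977367606 0.01736521682050932 tool ang box 87.51011743254803
handle box ang 86.74742682632169 index 0.030102926947132572 593
2.5 [0.00068 0.00161]
```

Call:
arm_command(plan="0.0007 0.0016 0 2.5; 0.0007 0.0016 0 2.5; 0.0007 0.0016 0 2.5; 0.0007 0.0016 0 2.5; 0.0007 0.0016 0 2.5; 0.0007 0.0016 0 2.5; 0 0 0 0; 0 0 0 0")

```text
clock: 5.38
tcp_pos: [0.5868, 0.0434, 0.1043]
orientation: [2.732, 1.549, 0.002]
contact_force: [-0.3, -0.3, 0.5]
grip_width: -0.0002
gripper_force: 0.0
```

```bash
python3 - <<'E'
from plan import *
status('pics/w4.png')
E
```

```text
t 5.38 tcp [0.5868 0.0434 0.1043] F [-0.3 -0.3  0.5] q7 -0.34 dial in tool -0.036740294598434343 0.016685166919182114 tool ang box 72.50826807531355
handle box ang 74.58392901304715 index 0.5166428394781138 531
```

View pics/w4.png

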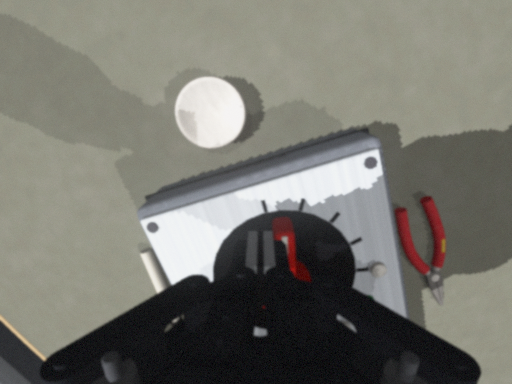

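The handle (nose at (283,222)) is touching the fingertips and is about half a click on. I'll continue in the same arc.

Call:
arm_command(plan="0.0007 0.0016 0 2.5; 0.0007 0.0016 0 2.5; 0.0007 0.0016 0 2.5; 0 0 0 0; 0 0 0 0")

```text
clock: 6.05
tcp_pos: [0.5913, 0.0427, 0.1041]
orientation: [2.828, 1.367, 0.0]
contact_force: [0.3, 0.6, -0.7]
grip_width: -0.0001
gripper_force: 0.0
```

```bash
python3 - <<'E'
from plan import *
status('pics/w5.png')
E
```

```text
t 6.05 tcp [0.5913 0.0427 0.1041] F [ 0.3  0.6 -0.7] q7 -0.44 dial in tool -0.03655495923254722 0.017358243970938235 tool ang box 65.02056823170189
handle box ang 61.444835700844706 index 1.0422065719662117 633
```

Call:
arm_command(plan="0.0007 0.0016 0 2.5; 0.0007 0.0016 0 2.5; 0.0007 0.0016 0 2.5; 0.0007 0.0016 0 2.5; 0.0007 0.0016 0 2.5; 0.0007 0.0016 0 2.5; 0.0007 0.0016 0 2.5; 0.0007 0.0016 0 2.5; 0.0007 0.0016 0 2.5; 0.0007 0.0016 0 2.5; 0.0007 0.0016 0 2.5; 0.0007 0.0016 0 2.5; 0.0007 0.0016 0 2.5; 0.0007 0.0016 0 2.5; 0.0007 0.0016 0 2.5; 0.0007 0.0016 0 2.5; 0.0007 0.0016 0 2.5; 0.0007 0.0016 0 2.5; 0 0 0 2.5; 0 0 0 2.5")

```text
clock: 8.6
tcp_pos: [0.6162, 0.024, 0.1042]
orientation: [3.141, 0.038, 0.001]
contact_force: [-0.7, -0.3, 0.9]
grip_width: -0.0002
gripper_force: 0.0
```

```bash
python3 - <<'E'
from plan import *
status('pics/w6.png')
E
```

```text
t 8.6 tcp [0.6162 0.024  0.1042] F [-0.7 -0.3  0.9] q7 -1.12 dial in tool -0.03448925178050008 0.01988268313441255 tool ang box 14.80572597510675
handle box ang 19.76328979798191 index 2.7094684080807236 640
```

Call:
arm_command(plan="0.001 0.0012 0 0; 0.001 0.0013 0 0; 0.0007 0.0016 0 2.5; 0.0007 0.0016 0 2.5; 0.0007 0.0016 0 2.5; 0.0007 0.0016 0 2.5; 0.0007 0.0016 0 2.5; 0.0007 0.0016 0 2.5; 0.0007 0.0016 0 2.5; 0.0007 0.0016 0 2.5; 0.0007 0.0016 0 2.5; 0.0007 0.0016 0 2.5; 0 0 0 0; 0 0 0 0")

```text
clock: 10.4
tcp_pos: [0.6221, 0.0052, 0.1041]
orientation: [3.076, -0.637, -0.0]
contact_force: [-0.2, 0.8, -0.3]
grip_width: 0.0001
gripper_force: 0.0
```

```bash
python3 - <<'E'
from plan import *
status('pics/w7.png')
E
```

```text
t 10.4 tcp [0.6221 0.0052 0.1041] F [-0.2  0.8 -0.3] q7 -1.45 dial in tool -0.035902102776392386 0.017566390480529565 tool ang box -9.995950684002553
handle box ang -14.464093526857782 index 4.078563741074311 700
```

View pics/w7.png

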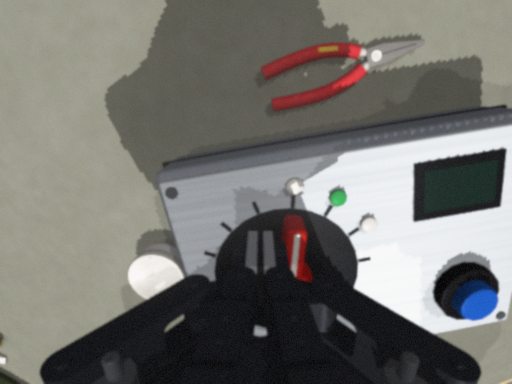

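The handle sits at position 4, at the white plug (295,187). The green plug at (338,197) is the next click. I'll do the last click at half the speed, stop short and look.

Call:
arm_command(plan="0.0007 0.0016 0 2.5; 0.0007 0.0016 0 2.5; 0.0007 0.0016 0 2.5; 0.0004 0.0008 0 1.25; 0.0003 0.0008 0 1.25; 0.0004 0.0008 0 1.25; 0.0003 0.0008 0 1.25; 0.0004 0.0008 0 1.25; 0.0003 0.0008 0 1.25; 0.0004 0.0008 0 1.25; 0.0003 0.0008 0 1.25; 0.0004 0.0008 0 1.25; 0.0003 0.0008 0 1.25; 0 0 0 0; 0 0 0 0")

```text
clock: 12.32
tcp_pos: [0.6197, -0.0087, 0.104]
orientation: [2.918, -1.162, -0.001]
contact_force: [-0.3, -0.1, -0.1]
grip_width: 0.0
gripper_force: 0.0
```

```bash
python3 - <<'E'
from plan import *
status('pics/w8.png')
E
```

```text
t 12.32 tcp [ 0.6197 -0.0087  0.104 ] F [-0.3 -0.1 -0.1] q7 -1.71 dial in tool -0.03542260054060039 0.017068978779726726 tool ang box -30.01246569405363
handle box ang -28.64798801896962 index 4.645919520758785 662
```

Call:
arm_command(plan="0.0004 0.0008 0 1.25; 0.0003 0.0008 0 1.25; 0.0004 0.0008 0 1.25; 0 0 0 0; 0 0 0 0")

```text
clock: 13.0
tcp_pos: [0.6191, -0.0109, 0.1041]
orientation: [2.879, -1.257, 0.0]
contact_force: [0.2, -0.4, 0.5]
grip_width: -0.0001
gripper_force: 0.0
```

```bash
python3 - <<'E'
from plan import *
status('pics/w9.png')
E
```

```text
t 13.0 tcp [ 0.6191 -0.0109  0.1041] F [ 0.2 -0.4  0.5] q7 -1.76 dial in tool -0.03555113694330867 0.017415735188634002 tool ang box -33.74528505877817
handle box ang -32.27043648918599 index 4.790817459567439 642
```

Call:
arm_command(plan="0 -0.004 0 0; 0 -0.004 0 0; 0 -0.004 0 0; 0 0 0 0; 0 0 0 0")

```text
clock: 13.68
tcp_pos: [0.628, -0.0026, 0.1041]
orientation: [2.879, -1.257, -0.0]
contact_force: [-0.3, -0.7, -0.0]
grip_width: -0.0
gripper_force: 0.0
```

```bash
python3 - <<'E'
from plan import *
status('pics/w10.png')
E
```

```text
t 13.68 tcp [ 0.628  -0.0026  0.1041] F [-0.3 -0.7 -0. ] q7 -1.78 dial in tool -0.03546693823703243 0.029508851146018436 tool ang box -33.74337689552309
handle box ang -29.119929224177433 index 4.664797168967097 834
```

View pics/w10.png

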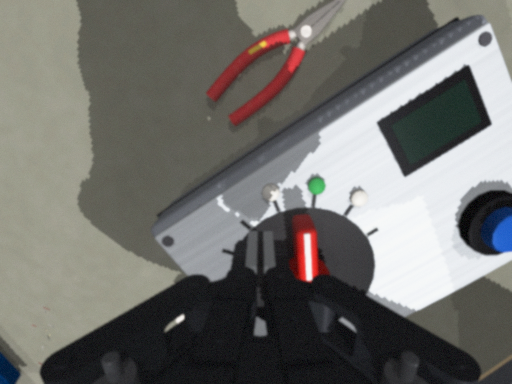

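The handle is still short of the green plug: the white line runs (310,275)–(307,232) and the plug is at (316,186), so it hasn't clicked in. I'll measure with the white line, which is less biased.

```bash
cat >> plan.py <<'E'
def line(f=None,o=None):
    p,W,ob=state()
    if f is None:
        im,_=eyes.grab_frame('wrist');im=im[:,:,::-1]
    else: im=cv2.imread(f)
    H,S,V=cv2.split(cv2.cvtColor(im,cv2.COLOR_BGR2HSV))
    red=(((H<10)|(H>170))&(S>120)&(V>60)).astype(np.uint8)
    red=cv2.morphologyEx(red,cv2.MORPH_CLOSE,np.ones((9,9)))
    w=(S<90)&(V>140)&(red>0);ys,xs=np.nonzero(w)
    P=onplane('wrist',np.c_[xs,ys],.096,ob)[:,:2]-D;n=np.linalg.norm(P,axis=1);P=P[(n>.01)&(n<.05)]
    v=P.mean(0);a=np.degrees(np.arctan2(v[1],v[0]))-YB
    l=cv2.fitLine(P.astype(np.float32),2,0,.01,.01).ravel();g=l[:2]*np.sign(l[:2]@v)
    print('line centroid ang',a,'dir ang',np.degrees(np.arctan2(g[1],g[0]))-YB,len(P),'r',np.linalg.norm(v))
    m=(H>45)&(H<85)&(S>100)&(V>60);n_,_,s,c=cv2.connectedComponentsWithStats(m.astype(np.uint8))
    G=onplane('wrist',c[1:],.073,ob)[:,:2]-D;
    for g,ss in zip(G,s[1:]):
        if abs(np.linalg.norm(g)-.065)<.008 and ss[4]>30: print('plug ang',np.degrees(np.arctan2(g[1],g[0]))-YB,np.linalg.norm(g))
E
python3 - <<'E'
from plan import *
line('pics/w10.png')
E
```

```text
line centroid ang -30.316896836682403 dir ang -27.737614964838066 310 r 0.030957790491934443
plug ang -38.07236949610049 0.06609203957599298
```

Call:
arm_command(plan="0 0.004 0 0; 0 0.004 0 0; 0 0.004 0 0; 0.0004 0.0008 0 1.25; 0.0003 0.0008 0 1.25; 0 0 0 0; 0 0 0 0")

```text
clock: 14.6
tcp_pos: [0.6186, -0.0122, 0.1041]
orientation: [2.851, -1.319, 0.0]
contact_force: [0.6, -0.3, 0.7]
grip_width: -0.0003
gripper_force: 0.0
```

```bash
python3 - <<'E'
from plan import *
status();line()
E
```

```text
t 14.6 tcp [ 0.6186 -0.0122  0.1041] F [ 0.6 -0.3  0.7] q7 -1.8 dial in tool -0.0353781423983762 0.017689589807822346 tool ang box -36.22503040837585
handle box ang -39.37740880470123 index 5.07509635218805 711
line centroid ang -39.42877764150275 dir ang -37.27618107030146 214 r 0.03566458209706633
plug ang -38.0542398405169 0.0659331254577502
```

It clicked in at index 5. Now I'll back off and lift.

Call:
arm_command(plan="0 -0.006 0 0; 0 -0.006 0 0; 0 -0.003 0 0; 0 0 -0.03 0; 0 0 -0.03 0; 0 0 -0.03 0; 0 0 0 0; 0 0 0 0")

```text
clock: 15.7
tcp_pos: [0.6296, -0.0022, 0.1934]
orientation: [2.851, -1.319, -0.001]
contact_force: [-1.3, -0.2, -0.4]
grip_width: 0.0004
gripper_force: 0.0
```

```bash
python3 - <<'E'
from plan import *
status('pics/w11.png');line()
p,W,o=state();go([.519,-.1103,p[2]],np.degrees(np.arctan2(W[1,0],W[0,0])),6)
E
```

```text
t 15.7 tcp [ 0.6296 -0.0022  0.1934] F [-1.3 -0.2 -0.4] q7 -1.89 dial in tool -0.03493468055642094 0.03255138587880013 tool ang box -36.223051805693714
handle box ang -37.49351575478261 index 4.9997406301913045 284
line centroid ang -39.53867902963671 dir ang -37.5590491746495 151 r 0.0316515029828772
plug ang -37.86390088607122 0.06583765897686797
0.0018 0.0257 -0.0000 0.00; 0.0018 0.0257 -0.0000 0.00; 0.0018 0.0257 -0.0000 0.00; 0.0018 0.0257 -0.0000 0.00; 0.0018 0.0257 -0.0000 0.00; 0.0018 0.0257 -0.0000 0.00
```

View pics/w11.png

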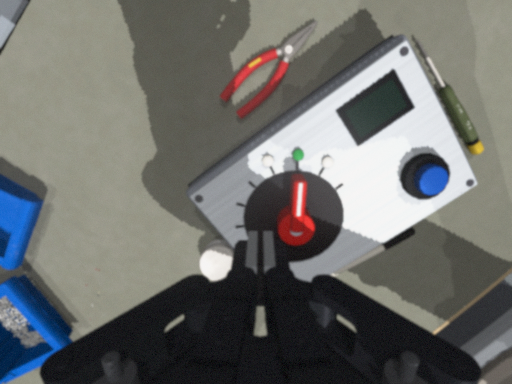

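The selector points straight at the green plug (298,155), with its white line vertical at x≈298. Next the button.

Call:
arm_command(plan="0.0018 0.0257 0 0; 0.0018 0.0257 0 0; 0.0018 0.0257 0 0; 0.0018 0.0257 0 0; 0.0018 0.0257 0 0; 0.0018 0.0257 0 0; 0 0 0.03 0; 0 0 0.03 0; 0 0 0.008 0; 0 0 0 0; 0 0 0 0")

```text
clock: 17.18
tcp_pos: [0.52, -0.1111, 0.1271]
orientation: [-2.851, 1.319, -0.002]
contact_force: [-0.5, 0.1, -0.2]
grip_width: 0.0002
gripper_force: 0.0
```

```bash
python3 - <<'E'
from plan import *
p,W,o=state();v=np.array([.519,-.1103])-p[:2];print(o['clock'],p,'err tool',v@W[:2,0],v@W[:2,1],o['contact_force'])
im,d=eyes.grab_frame('wrist');cv2.imwrite('pics/w12.png',im[:,:,::-1])
E
```

```text
17.175 [ 0.51999114 -0.11105025  0.12706242] err tool -0.0012134299474083992 0.000269864028765496 [-0.51714537  0.06724585 -0.2007869 ]
```

View pics/w12.png

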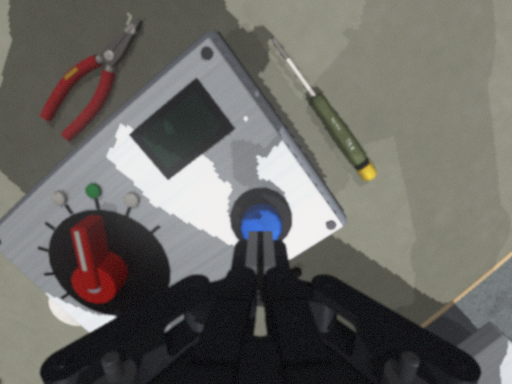

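The fingers are centred over the blue button (262,225). I'll press in small steps, watching the force.

Call:
arm_command(plan="-0.001 0 0.004 0; 0 0 0.003 0; 0 0 0.002 0; 0 0 0.002 0; 0 0 0.002 0; 0 0 0 0; 0 0 0 0")

```text
clock: 18.1
tcp_pos: [0.5187, -0.1099, 0.1131]
orientation: [2.851, -1.319, 0.0]
contact_force: [-0.9, -0.1, -0.2]
grip_width: -0.0001
gripper_force: 0.0
```

No contact yet, so the tips are 14 mm ahead when shut and should touch at TCP z ≈ 0.104.

Call:
arm_command(plan="0 0 0.004 0; 0 0 0.003 0; 0 0 0.002 0; 0 0 0.002 0; 0 0 0 0; 0 0 0 0")

```text
clock: 18.85
tcp_pos: [0.5186, -0.1099, 0.1021]
orientation: [-2.851, 1.319, 0.0]
contact_force: [-1.1, 0.4, 2.0]
grip_width: -0.0001
gripper_force: 1.2
```

Call:
arm_command(plan="0 0 0.001 0; 0 0 0.001 0; 0 0 0.001 0; 0 0 0.001 0; 0 0 0 0; 0 0 0 0")

```text
clock: 19.6
tcp_pos: [0.5187, -0.1099, 0.0982]
orientation: [-2.851, 1.319, 0.0]
contact_force: [-3.0, 1.6, 5.0]
grip_width: 0.0
gripper_force: 2.7
```

Call:
arm_command(plan="0 0 0.0005 0; 0 0 0.0005 0; 0 0 0 0; 0 0 0 0")

```text
clock: 20.1
tcp_pos: [0.5187, -0.1099, 0.0979]
orientation: [-2.85, 1.319, 0.001]
contact_force: [-5.3, 3.8, 15.5]
grip_width: -0.0001
gripper_force: 8.0
```

The force jumped to 15 N, so the button is at its bottom stop. Releasing and lifting.

Call:
arm_command(plan="0 0 -0.003 0; 0 0 -0.006 0; 0 0 -0.02 0; 0 0 -0.04 0; 0 0 -0.05 0; 0 0 0 0; 0 0 0 0; 0 0 0 0; 0 0 0 0")

```text
clock: 21.22
tcp_pos: [0.5183, -0.1098, 0.2153]
orientation: [2.85, -1.319, -0.002]
contact_force: [-0.4, -0.4, 0.4]
grip_width: 0.0002
gripper_force: 0.0
```

```bash
python3 - <<'E'
from plan import *
status('pics/w13.png');line()
z=np.load('top0.npz');p,d=eyes.grab_frame('side');cv2.imwrite('pics/side1.png',np.hstack([z0[170:320,170:340,::-1] for z0 in (np.load('side0.npz')['p'],p)]))
E
```

```text
t 21.23 tcp [ 0.5183 -0.1098  0.2153] F [-0.4 -0.4  0.4] q7 -1.72 dial in tool -0.044849112492156035 -0.1219533479471691 tool ang box -36.252926604744935
handle box ang -46.25488421353487 index 5.350195368541395 330
line centroid ang -36.92745444825906 dir ang -38.18432003048132 101 r 0.031024535528493036
plug ang -38.49136466283812 0.06596338731658674
```

View pics/w13.png

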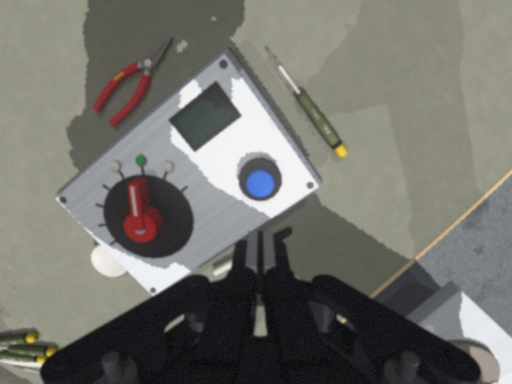

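The button is up at (261,183), and the selector's white line (-38°) points at the green plug (-38°). The arm is clear of everything and nothing around the box has moved.

```bash
python3 -c "
from h import *
print(ticket.hand_in())"
```

```text
the job is handed in; nothing more can be done
None
```

I pushed the selector clockwise click by click to the green plug, where it sits in its click. Then I pressed the start button to its stop and it came back up. I handed the job in at about 21 s with the arm touching nothing; the hand-in returned no verdict.

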